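# Sort two studs by thread pitch on the sloping gauges

## Task

Sort the two loose studs by thread pitch: lay the coarse-threaded one on the sloping gauge with the widely spaced teeth and the fine-threaded one on the gauge with the closely spaced teeth. Each must be let go fully seated, lying along the slope with its square middle in the gap and its ridges right down between the teeth at both ends. Leave the pen, the stopper and the tape where they are.

Things in the scene. Friction and masses are not known exactly. Their poses are not given: they have to be found in the camera images.
- stud_coarse_center (a point): centre of the coarse-thread stud: loose, plain steel, double-ended, 154 mm long, about 0.2 kg, x along its length; both ends alike, either way round is the same. Its middle, where it is gripped, is a square block 36 mm long, 22 x 22 mm across, faces square to y and z; it lies on it, so the centre is 11 mm above the worktop
- stud_fine_center (a point): centre of the fine-thread stud: loose, plain steel, double-ended, 154 mm long, about 0.2 kg, x along its length; both ends alike, either way round is the same. Its middle, where it is gripped, is a square block 36 mm long, 22 x 22 mm across, faces square to y and z; it lies on it, so the centre is 11 mm above the worktop
- stud_coarse: the same coarse-thread stud (origin and axes as at its centre). Each end has 4 ridges of 20 mm diameter, 16 mm apart, on a 12 mm core; each is 7 mm thick at the root and 4 mm at the crest. They are closed rings, not a helix: turning the stud about its length changes nothing
- stud_fine: the same fine-thread stud (origin and axes as at its centre). Each end has 6 ridges of 20 mm diameter, 10 mm apart, on a 12 mm core; each is 4.4 mm thick at the root and 2.6 mm at the crest. They are closed rings, not a helix: turning the stud about its length changes nothing
- gauge_coarse_seat: the coarse gauge's seat, fixed; origin: where the coarse stud's centre lies when fully seated, 90 mm above the worktop. x: up the slope, along the stud, 35 deg above horizontal, away from the robot; z: square to the slope, up. A comb at each end: 3 teeth, 5 mm thick, 30, 46, 62 mm from the origin along x, between cheeks 44 mm apart outside. The fine stud rides 6 mm too high here
- gauge_fine_seat: the fine gauge's seat, fixed; origin: where the fine stud's centre lies when fully seated, 90 mm above the worktop. x: up the slope, along the stud, 35 deg above horizontal, away from the robot; z: square to the slope, up. A comb at each end: 4 teeth, 2.6 mm thick, 28, 38, 48, 58 mm from the origin along x, between cheeks 44 mm apart outside. The coarse stud rides 6 mm too high here
- gauge_coarse: the coarse gauge's fixed stand: foot 156 x 64 x 8 mm, origin under its centre, straight below the seat's origin; low end to the robot, high end about 135 mm high. Each tooth has a 90 deg V notch for the stud's 12 mm core: bottom 8.5 mm below the seat's origin, limbs 15 mm to either side and up to 6.5 mm above it; the ridges go down between the teeth
- gauge_fine: the fine gauge's fixed stand: foot 156 x 64 x 8 mm, origin under its centre, straight below the seat's origin; low end to the robot, high end about 135 mm high. Teeth shaped as on the other; which gauge is on the left varies. Between the combs a gap 50 mm long is clear for fingers, over a bar 44 mm wide, its top 30 mm below the seat's origin
- marker: a pen, 136 mm long and 12 mm thick, lying between the studs: bystander; origin: centre of its underside
- stopper: a rubber stopper, 26 mm across and 24 mm high, between the gauges: bystander; origin: centre of its underside
- tape: a roll of tape lying flat, 62 mm across, 18 mm high, behind the gauges: bystander; origin: centre of its underside

How it is judged:
By the outcome, as a careful person would: the job done as asked, in the order asked, and still so for the second after the job is handed in, with the robot touching nothing.
It also fails if it takes over 72 s, if anything falls off the work surface, if the arm or the gripper's body presses on something with over 40 N, if the wrist force passes 120 N, or if a joint passes its speed limit or range.

## Robot

A 7-joint arm with a two-finger parallel gripper is mounted at the origin on a cart in front of the work surface, level with it; the furniture and walls round the work are solid. World frame = base frame: x ahead of the robot, y to its left, z up, the work surface at z = 0. Lengths are in m, angles in rad, forces in N, time in s.
With the tool pointing down it reaches from about 0.425 to 0.925 m from the base axis. Payload 6.8 kg.
Tool frame: the origin (TCP) lies at the very end of the fingers, on their centre line; the grasp point (between the pads) lies 19 mm behind it (arm.grasp_offset is the z of the grasp point in the tool frame, in m); z points along the fingers, y is the line along which they close (so a half turn about z gives the same grasp; the last joint's range is limited). The gripper opens to 85 mm and grips with 20 to 120 N. Pads are 22 mm wide; open, the fingers measure 114 mm over their backs; the gripper's body (76 mm by 85 mm) begins 54 mm behind the grasp point. The pads swing forward as they close: fully open they stand 13 mm farther back than shut.
Start: joints at [-1.394, 0.477, 0.022, 1.555, -0.011, 1.109, -0.083], TCP at [0.19, 0.648, 0.231] pointing down, gripper open.
Joint ranges: [-2.96, 2.96], [-0.34, 2.1], [-1.41, 1.46], [0.24, 2.44], [-1.37, 4.51], [0.17, 1.92], [-2.96, 2.96]. Speed limits (rad/s): [2.39, 2.39, 3.14, 3.14, 3.14, 3.14, 3.14].

## Interface

Orientations are given as a rotation vector (axis times angle).
In Python, from rig import telemetry, optics, order, arm gives the robot as it stands.
- The arm moves only by the tool step_arm, never from a script. Its argument "steps" is one flat list of numbers, 5 for each row, row after row: the opening, from -1 (shut) to 1 (fully open), then the shift along the tool's x, y, z in mm, then the turn about the tool's z in rad. A call has 1 to 12 rows; each row shifts and turns the commanded pose from where the row before left it, along the tool's axes as they then stand; what a row does not reach is not made up. A row lasts 1/8 s, in which the tool goes at most 62.5 mm and 10.7 degrees, less where a joint would pass 70% of its speed; a pose out of reach is approached as far as the arm can. A call is refused whole if a number of a shift passes 62.5 or a number of a turn 0.188, either way. A call with a gripper value outside its range is refused whole. The fingers move at their own pace and stop on an object; "squeeze" is the grip in N (left out, the last holds). Time passes only in rows, so rows that do not move let the fingers close. It gives the time, the measured TCP pose, the force, the opening and the grip force at its end, in the units of the state.
- telemetry.get_obs(): the state, without advancing time (a new reading comes with each control period).
- optics.grab_frame(name): name is "scene" or "top"; returns the picture (384x512x3 uint8, blue, green, red); there is no depth.
- optics.get_calibration(name): a dict with "fovy" (degrees; the focal length in pixels is half the picture's height over the tangent of half this angle, whatever the lens; pixels are square), "cx", "cy" (the principal point, pixels), "k1" (the pictures are not rectified: a ray, as slopes to the right and down, at radius r is drawn at 1 + k1 r^2 times it, then the intrinsics apply), "R" (3x3) and "t" (3): a world point X has camera coordinates R X + t. Camera axes: x right, y down, z forward; pixel columns grow to the right and rows downward; lengths in m; the calibration is good to about 2 mm. A picture is of the moment at which its call begins. get_calibration takes no time and is no camera call.
- order.hand_in(): hands the job in; it is judged then, once.
The state is a dict: "time": time; "joints": joint angles; "qvel": joint speeds; "joint_efforts": joint torques, N m; "eef_pos": TCP position; "ee_rot": TCP orientation; "ft_force": force on the tool from outside, world axes, zero at the start; "ft_torque": the same for the moment, N m; "width": opening from 0.0 (shut) to 1.0 (fully open); "grip_force": force on a finger pad.
Only numpy, scipy, OpenCV 4.12 (cv2) and the standard library are available. Lean on these libraries where they do the work, as an engineer would, in place of code of your own. Each camera call takes 0.05 s, during which the arm holds its last target. There are 200 camera calls.

## Working session

There is one attempt and no reset: what is moved stays moved. The work goes in short steps, Python scripts to look and compute and a tool call to move; the robot and the scene stay as the last step left them, time stands still between calls to the robot, and variables do not carry over. Pictures are saved under pics/ and viewed, at most 10 in all, crops included, and the job is handed in when it is done.

Besides the shell and the picture viewer there is one more tool, called after "Emit:" by a JSON object that holds its "name" and its "arguments". step_arm: Moves the arm, as the interface text tells. Its arguments: {"type":"object","properties":{"steps":{"type":"array","items":{"type":"number"}},"squeeze":{"type":"number"}},"required":["steps"]}

```bash
ls; mkdir -p pics
python3 - <<'E'
from rig import telemetry, optics, order, arm
import cv2
for n in("scene","top"):
    cv2.imwrite(f"pics/{n}0.png",optics.grab_frame(n)); print(optics.get_calibration(n))
print(telemetry.get_obs()); print(arm.grasp_offset,dir(arm))
E
```

```text
pics
{'fovy': 43.622568025869526, 'cx': 256.29995445446883, 'cy': 187.10893319376532, 'k1': -0.13617051054895657, 'R': array([[-0.8279411 , -0.56058947,  0.01590515],
       [-0.44165934,  0.63428912, -0.63451898],
       [ 0.3456162 , -0.532369  , -0.77274361]]), 't': array([0.51151176, 0.32754548, 0.75934735])}
{'fovy': 43.05164240778814, 'cx': 257.2469796634403, 'cy': 188.58376148393046, 'k1': -0.2069230243663479, 'R': array([[-0.02004953, -0.99923124, -0.03368902],
       [-0.98841357,  0.02488066, -0.14973163],
       [ 0.15045473,  0.03029664, -0.98815256]]), 't': array([0.01183258, 0.63207238, 1.13092541])}
{'time': 0.1, 'joints': array([-1.39410342,  0.47766586,  0.02235813,  1.55633636, -0.01148886,
        1.10933155, -0.08304899]), 'qvel': array([-0.00079366, -0.00209266,  0.00201504, -0.00314239,  0.0007166 ,
       -0.0003709 ,  0.00161351]), 'joint_efforts': array([ 4.76664252e-03, -5.97760606e+01,  1.61383163e+00, -2.81951791e+01,
        1.28253055e-02,  4.98559530e-03,  1.68846901e-05]), 'eef_pos': array([0.18952015, 0.64729251, 0.23046469]), 'ee_rot': array([-4.45730421e-01, -3.10971277e+00,  2.52858678e-03]), 'ft_force': array([-0.06935768,  0.71192143,  0.22614977]), 'ft_torque': array([-0.02411514,  0.00171166, -0.00904259]), 'grip_force': 0.0, 'width': 1.0011875884225672}
-0.0187 ['IKError', '__class__', '__delattr__', '__dict__', '__dir__', '__doc__', '__eq__', '__format__', '__ge__', '__getattribute__', '__getstate__', '__gt__', '__hash__', '__init__', '__init_subclass__', '__le__', '__lt__', '__module__', '__ne__', '__new__', '__reduce__', '__reduce_ex__', '__repr__', '__setattr__', '__sizeof__', '__str__', '__subclasshook__', '__weakref__', 'grasp_offset']
```

View pics/scene0.png

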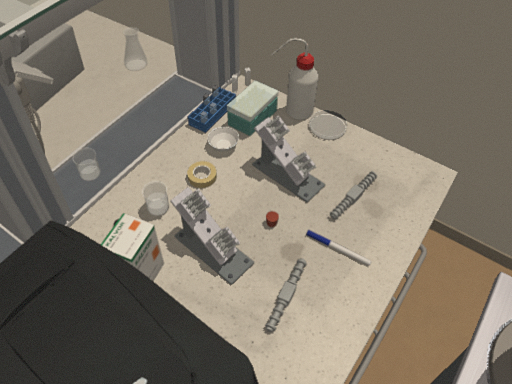

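View pics/top0.png

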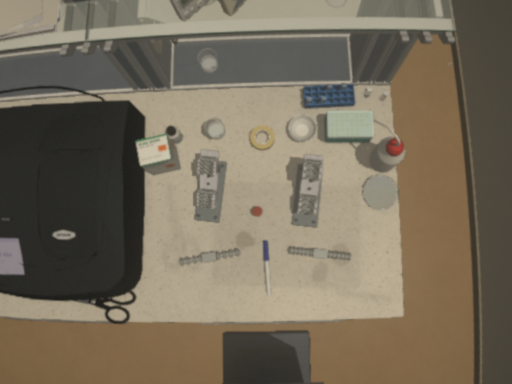

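Run:
```python
import cv2,numpy as np
t=cv2.imread("pics/top0.png");s=cv2.imread("pics/scene0.png")
z=lambda im,x,y,w,h,k:cv2.resize(im[y:y+h,x:x+w],None,fx=k,fy=k,interpolation=cv2.INTER_CUBIC)
cv2.imwrite("pics/topc.png",z(t,170,140,200,150,4))
cv2.imwrite("pics/scec.png",z(s,165,105,220,230,2.6))
```

```text
(no output)
```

View pics/topc.png

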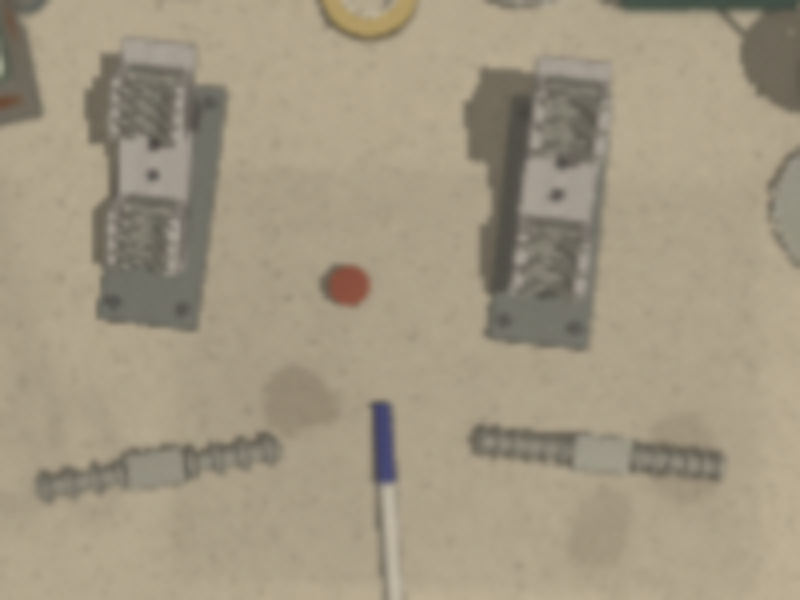

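View pics/scec.png

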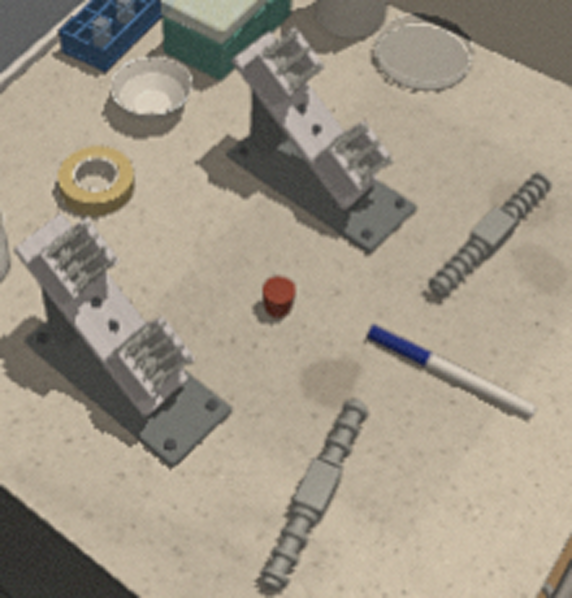

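```bash
cat > h.py <<'E'
import cv2,numpy as np
from rig import optics
C={n:optics.get_calibration(n) for n in("scene","top")}
for c in C.values():
    f=192/np.tan(np.radians(c["fovy"]/2)); c["K"]=np.array([[f,0,c["cx"]],[0,f,c["cy"]],[0,0,1]]); c["D"]=np.array([c["k1"],0,0,0.])
    c["P"]=np.c_[c["R"],c["t"]]; c["o"]=-c["R"].T@c["t"]
def und(n,p): return cv2.undistortPoints(np.array(p,float).reshape(-1,1,2),C[n]["K"],C[n]["D"]).reshape(-1,2)
def proj(n,X): return cv2.projectPoints(np.array(X,float).reshape(-1,3),cv2.Rodrigues(C[n]["R"])[0],C[n]["t"],C[n]["K"],C[n]["D"])[0].reshape(-1,2)
def plane(n,p,z):
    c=C[n];d=np.c_[und(n,p),np.ones(np.size(p)//2)]@c["R"]
    return c["o"]+d*((z-c["o"][2])/d[:,2])[:,None]
def tri(ps,pt):
    X=cv2.triangulatePoints(C["scene"]["P"],C["top"]["P"],und("scene",ps).T,und("top",pt).T);X=(X[:3]/X[3]).T
    return X,np.linalg.norm(proj("top",X)-np.reshape(pt,(-1,2)),axis=1)
E
python3 - <<'E'
from h import *
np.set_printoptions(precision=4,suppress=True)
im={n:cv2.imread(f"pics/{n}0.png") for n in C}
def stud(n,box):
    x,y,w,h=box; a=cv2.cvtColor(im[n][y:y+h,x:x+w],cv2.COLOR_BGR2LAB).astype(int)
    m=((a[...,2]-128<8)).astype(np.uint8)
    k,l,st,ce=cv2.connectedComponentsWithStats(cv2.morphologyEx(m,cv2.MORPH_CLOSE,np.ones((3,3),np.uint8)))
    i=1+st[1:,4].argmax(); pts=np.argwhere(l==i)[:,::-1]+[x,y]
    (c,s,_)=r=cv2.minAreaRect(pts.astype(np.float32)); b=cv2.boxPoints(r)
    e=sorted([(b[0]+b[1])/2,(b[1]+b[2])/2,(b[2]+b[3])/2,(b[3]+b[0])/2],key=lambda q:-np.hypot(*(q-c)))[:2]
    print(n,st[i,4],c,s,np.array(e)); return np.array(c),np.array(e)
for nm,bt,bs in(("coarse",(172,243,73,26),(258,254,55,82)),("fine",(282,240,75,25),(325,165,58,60))):
    ct,et=stud("top",bt);cs,es=stud("scene",bs)
    X,e=tri(cs,ct);print(nm,X,e)
    E=plane("top",et,.010);print(" top ends@10mm",E[:,:2],E.mean(0)[:2],np.linalg.norm(E[0]-E[1]),np.degrees(np.arctan2(*(E[0]-E[1])[[1,0]])))
    E=plane("scene",es,.010);print(" scene",E[:,:2],E.mean(0)[:2],np.linalg.norm(E[0]-E[1]),np.degrees(np.arctan2(*(E[0]-E[1])[[1,0]])))
T=lambda p:np.array(p)/4+[170,140]-.375
S=lambda p:np.array(p)/2.6+[165,105]-.3
g=[("fine",[(97,318),(197,330),(228,88)],[(174,465),(231,409),None],[(113,177+22),(193,190+10)],None),]
# foot corners (near-left, near-right): top, scene ; holes on the bar
for nm,t,s in(("fine",[(97,318),(197,330),(112,302),(183,310),(152,175)],[(174,465),(231,409),(170,445),(211,409),(113,326)]),
  ("coarse",[(487,336),(588,348),(502,320),(575,327),(557,195)],[(371,252),(416,208),(367,234),(402,203),(316,129)])):
    X,e=tri(S(s),T(t));print(nm);print(np.c_[X,e*1.0])
print(plane("top",T([(228,88),(513,95)]),.008))
E
```

```text
top 13 (226.48648071289062, 252.41891479492188) (1.972787857055664, 9.04194450378418) [[230.9459 251.6757]
 [222.027  253.1622]]
scene 872 (284.6000061035156, 295.79998779296875) (13.416407585144043, 82.28730010986328) [[303.  259. ]
 [266.2 332.6]]
coarse [[ 0.4858  0.0871 -0.0736]] [1.3834]
 top ends@10mm [[0.4822 0.0667]
 [0.4789 0.0889]] [0.4806 0.0778] 0.022391882116085022 -81.57229934854409
 scene [[0.4833 0.0427]
 [0.4603 0.2029]] [0.4718 0.1228] 0.16185441863678146 -81.84696405864312
top 15 (293.2647399902344, 249.94117736816406) (8.731282234191895, 4.123105525970459) [[289.0294 248.8824]
 [297.5    251.    ]]
scene 614 (352.0, 195.99998474121094) (11.31370735168457, 65.05382537841797) [[375. 173.]
 [329. 219.]]
fine [[ 0.471  -0.0866  0.0801]] [4.6903]
 top ends@10mm [[ 0.4861 -0.0764]
 [ 0.4803 -0.0971]] [ 0.4832 -0.0868] 0.021454977875488376 74.55207548963712
 scene [[ 0.4632 -0.2323]
 [ 0.4875 -0.0665]] [ 0.4753 -0.1494] 0.16759637429254468 -98.32606627258541
fine
[[0.5647 0.159  0.0067 0.1443]
 [0.5574 0.0969 0.0031 0.3601]
 [0.5747 0.1491 0.0101 0.0376]
 [0.5697 0.1054 0.0033 0.166 ]
 [0.6461 0.1168 0.0594 0.0033]]
coarse
[[ 0.5481 -0.0844  0.0033  0.2674]
 [ 0.5401 -0.1468  0.0014  0.1541]
 [ 0.5576 -0.0936  0.0098  0.1415]
 [ 0.5515 -0.139   0.0083  0.4261]
 [ 0.6284 -0.1262  0.06    0.2832]]
[[ 0.7093  0.075   0.008 ]
 [ 0.6999 -0.105   0.008 ]]
```

Run:
```python
from h import *
np.set_printoptions(precision=4,suppress=True)
im={n:cv2.imread(f"pics/{n}0.png") for n in C}
for nm,(x,y,w,h) in(("coarse",(174,243,70,26)),("fine",(283,240,73,25))):
    b=cv2.cvtColor(im["top"][y:y+h,x:x+w],cv2.COLOR_BGR2LAB)[...,2]
    t,m=cv2.threshold(b,0,1,cv2.THRESH_BINARY_INV+cv2.THRESH_OTSU)
    m=cv2.morphologyEx(m,cv2.MORPH_CLOSE,np.ones((3,3),np.uint8))
    k,l,st,ce=cv2.connectedComponentsWithStats(m);i=1+st[1:,4].argmax();p=(np.argwhere(l==i)[:,::-1]+[x,y]).astype(np.float32)
    r=cv2.minAreaRect(p);q=cv2.boxPoints(r);e=sorted([(q[j]+q[j-1])/2 for j in range(4)],key=lambda v:-np.hypot(*(v-r[0])))[:2]
    E=plane("top",e,.010);print(nm,t,st[i],r,E[:,:2],E.mean(0)[:2],np.linalg.norm(E[0]-E[1]),np.degrees(np.arctan2(*(E[0]-E[1])[[1,0]])))
    cs={"coarse":(284.6,295.8),"fine":(352,196)}[nm]; print(tri(cs,r[0]))
o=np.hstack([cv2.resize(im["top"][90:320,60:160],None,fx=2.5,fy=2.5),cv2.resize(im["scene"][210:384,0:200],None,fx=2.5,fy=2.5)[:435].copy() if 0 else cv2.copyMakeBorder(cv2.resize(im["scene"][210:384,0:200],None,fx=2.5,fy=2.5),0,140,0,0,0)])
o=cv2.convertScaleAbs(o,alpha=2.5);cv2.imwrite("pics/bag.png",o)
```

```text
coarse 139.0 [  4   5  63  18 516] ((208.98463439941406, 256.376953125), (10.418915748596191, 62.88561248779297), 82.87498474121094) [[0.4628 0.1997]
 [0.4798 0.0439]] [0.4713 0.1218] 0.15672272342573043 96.22462987332266
(array([[0.4724, 0.1228, 0.0019]]), array([0.3183]))
fine 139.0 [  4   6  65  15 547] ((318.9554748535156, 252.945556640625), (64.37891387939453, 9.45285415649414), 5.710592269897461) [[ 0.4841 -0.0712]
 [ 0.4639 -0.2287]] [ 0.474 -0.15 ] 0.15878427660820607 82.71780278710904
(array([[ 0.4756, -0.1498,  0.0055]]), array([0.5749]))
```

View pics/bag.png

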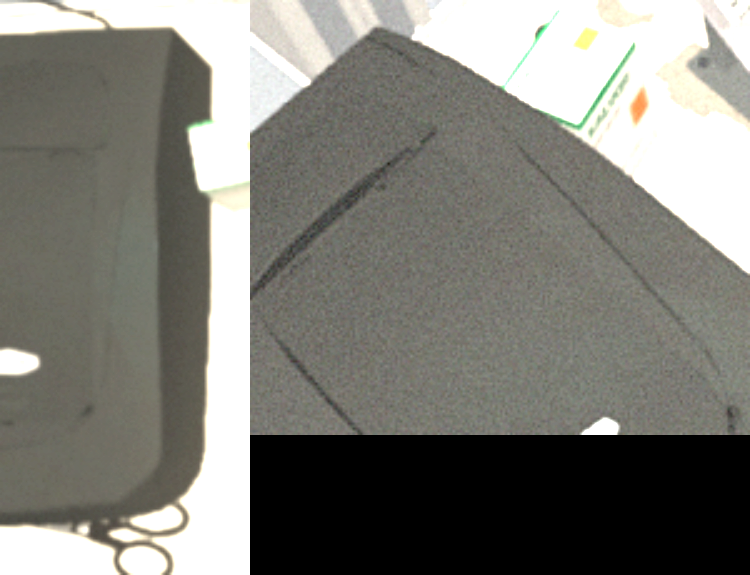

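```bash
cat >> h.py <<'E'
def goal(x,y,z,ang=None):
    "print remaining shift in tool axes (mm); ang: wanted direction (deg) of tool y, mod 180"
    from rig import telemetry
    o=telemetry.get_obs();R=cv2.Rodrigues(o["ee_rot"])[0];d=R.T@(np.array([x,y,z])-o["eef_pos"])*1000
    a=np.degrees(np.arctan2(R[1,1],R[0,1]))
    s=""
    if ang is not None: da=(ang-a+90)%180-90; s=f" turn about tool z {-np.radians(da):.3f} or {-np.radians(da-180*np.sign(da)):.3f}"
    print("eef",o["eef_pos"].round(4),"yang",a.round(2),"tilt",R[:,2].round(3),"shift now",d.round(1),s,"q7",o["joints"][6].round(2),"F",o["ft_force"].round(1),"w",round(o["width"],3),"t",round(o["time"],2))
E
python3 - <<'E'
from h import *
print(tri([(50,221),(146,380)],[(128.8,101),(76,235)]))
goal(.4716,.1223,.12,7)
E
```

```text
(array([[0.83697146, 0.29587602, 0.13918829],
       [0.51900828, 0.40224526, 0.16808951]]), array([0.55935168, 0.04469813]))
eef [0.1895 0.6473 0.2305] yang 73.69 tilt [-0.    -0.002 -1.   ] shift now [-418.2 -424.4  111.2]  turn about tool z 1.164 or -1.978 q7 -0.08 F [-0.1  0.7  0.2] w 1.001 t 0.1
```

Emit:
{"name": "step_arm", "arguments": {"steps": [1, 0, 0, -40, 0, 1, -20, -20, -20, 0, 1, -40, -40, 0, 0, 1, -40, -40, 0, 0, 1, -40, -40, 0, 0, 1, -40, -40, 0, 0, 1, -40, -40, 0, 0, 1, -40, -40, 0, 0, 1, -40, -40, 0, 0, 1, -40, -40, 0, 0, 1, -40, -40, 0, 0, 1, -38, -44, 0, 0], "squeeze": 25}}

```text
time: 1.6
eef_pos: [0.4721, 0.1219, 0.2912]
ee_rot: [-0.445, -3.11, -0.0]
ft_force: [0.6, -0.1, -0.3]
width: 1.0
grip_force: 0.0
```

Emit:
{"name": "step_arm", "arguments": {"steps": [1, 0, 0, 20, 0.18, 1, 0, 0, 30, 0.18, 1, 0, 0, 30, 0.18, 1, 0, 0, 30, 0.18, 1, 0, 0, 20, 0.18, 1, 0, 0, 0, 0.18, 1, 0, 0, 0, 0.08, 1, 0, 0, 0, 0]}}

```text
time: 2.6
eef_pos: [0.4714, 0.1235, 0.161]
ee_rot: [-2.076, -2.358, 0.001]
ft_force: [-0.2, 0.7, 1.1]
width: 0.997
grip_force: 0.0
```

Run:
```python
from h import *
goal(.4716,.1223,.12,7)
im=optics.grab_frame("top");cv2.imwrite("pics/a.png",im)
```

```text
eef [0.4714 0.1235 0.161 ] yang 7.27 tilt [-0.001 -0.    -1.   ] shift now [-1.2  0.1 41. ]  turn about tool z 0.005 or -3.137 q7 -0.06 F [-0.2  0.7  1.1] w 0.997 t 2.6
```

Emit:
{"name": "step_arm", "arguments": {"steps": [1, -1, 0, 50, 0, 1, 0, 0, 50, 0, 1, 0, 0, 30, 0, 1, 0, 0, 20, 0, 1, 0, 0, 9, 0, 1, 0, 0, 0, 0, -1, 0, 0, 0, 0, -1, 0, 0, 0, 0, -1, 0, 0, 0, 0, -1, 0, 0, 0, 0, -1, 0, 0, 0, 0]}}

```text
time: 4.03
eef_pos: [0.472, 0.1227, 0.0028]
ee_rot: [-2.077, -2.357, -0.001]
ft_force: [-1.0, -0.0, 5.6]
width: 0.254
grip_force: 25.4
```

Run:
```python
from h import *
goal(.4716,.1223,.12,7)
from rig import telemetry;print(telemetry.get_obs()["grip_force"])
```

```text
eef [0.472  0.1227 0.0028] yang 7.22 tilt [ 0.     0.001 -1.   ] shift now [  -0.2   -0.4 -117.2]  turn about tool z 0.004 or -3.138 q7 0.13 F [-1.  -0.   5.6] w 0.254 t 4.03
25.407159626483917
```

Emit:
{"name": "step_arm", "arguments": {"steps": [-1, 0, 0, -50, 0, -1, 0, 0, -50, 0, -1, 0, 0, -50, 0, -1, 0, 0, -50, 0, -1, 0, 0, -40, -0.18, -1, 0, 0, 0, -0.18, -1, 0, 0, 0, -0.18, -1, 0, 0, 0, -0.18, -1, 0, 0, 0, -0.18, -1, 0, 0, 0, -0.18, -1, 0, 0, 0, -0.18, -1, 0, 0, 0, -0.06]}}

```text
time: 5.52
eef_pos: [0.4713, 0.1222, 0.2419]
ee_rot: [-0.191, -3.135, 0.001]
ft_force: [0.8, 0.5, -2.4]
width: 0.254
grip_force: 25.1
```

Run:
```python
from h import *
goal(.6017,-.123,.2,82.7)
```

```text
eef [0.4713 0.1222 0.2419] yang 83.03 tilt [-0.001 -0.    -1.   ] shift now [-159.2 -227.5   41.9]  turn about tool z 0.006 or -3.136 q7 1.15 F [ 0.8  0.5 -2.4] w 0.254 t 5.53
```

Emit:
{"name": "step_arm", "arguments": {"steps": [-1, -32, -45, 0, 0, -1, -32, -46, 0, 0, -1, -32, -46, 0, 0, -1, -32, -45, 0, 0, -1, -31, -45, 0, 0, -1, 0, 0, 42, 0, -1, 0, 0, 0, 0, -1, 0, 0, 0, 0]}}

```text
time: 6.52
eef_pos: [0.6014, -0.1217, 0.201]
ee_rot: [-0.194, -3.136, -0.001]
ft_force: [0.2, -0.1, -1.5]
width: 0.252
grip_force: 25.0
```

Run:
```python
from h import *
goal(.6017,-.123,.147,82.7)
z=lambda im,x,y,w,h,k:cv2.resize(im[y:y+h,x:x+w],None,fx=k,fy=k,interpolation=cv2.INTER_CUBIC)
t=optics.grab_frame("top");s=optics.grab_frame("scene")
cv2.imwrite("pics/t1.png",t);cv2.imwrite("pics/s1.png",s)
cv2.imwrite("pics/b.png",np.hstack([z(t,250,120,110,140,3.5),z(s,215,60,110,140,3.5)]))
```

```text
eef [ 0.6014 -0.1217  0.201 ] yang 82.92 tilt [-0.  0. -1.] shift now [-0.5 -1.2 54. ]  turn about tool z 0.004 or -3.138 q7 1.78 F [ 0.2 -0.1 -1.5] w 0.252 t 6.53
```

View pics/b.png

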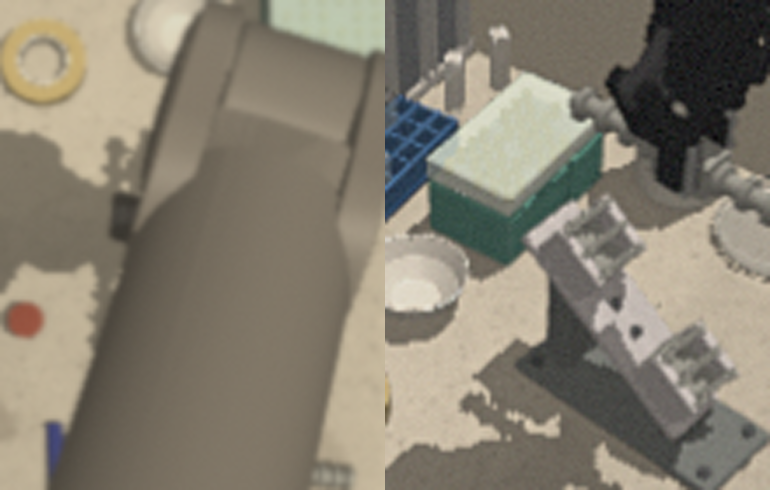

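Emit:
{"name": "step_arm", "arguments": {"steps": [-1, 0, -1, 40, 0, -1, 0, 0, 26, 0, -1, 0, 0, 3, 0, -1, 0, 0, 3, 0, -1, 0, 0, 3, 0, -1, -0.4, 0, 3, 0, -1, -0.6, 0, 3, 0, -1, -0.7, 0, 3, 0, -1, -0.8, 0, 3, 0, -1, 0, 0, 0, 0]}}

```text
time: 7.88
eef_pos: [0.6039, -0.1241, 0.113]
ee_rot: [0.196, 3.135, -0.001]
ft_force: [0.6, -1.0, 0.1]
width: 0.251
grip_force: 24.9
```

Run:
```python
from h import *
goal(.6017,-.123,.114,82.7)
t=optics.grab_frame("scene");cv2.imwrite("pics/s2.png",t)
cv2.imwrite("pics/b2.png",cv2.resize(t[60:210,215:365],None,fx=4,fy=4,interpolation=cv2.INTER_CUBIC))
```

```text
eef [ 0.6039 -0.1241  0.113 ] yang 82.83 tilt [ 0. -0. -1.] shift now [ 2.3  0.8 -1. ]  turn about tool z 0.002 or -3.139 q7 1.84 F [ 0.6 -1.   0.1] w 0.251 t 7.88
```

View pics/b2.png

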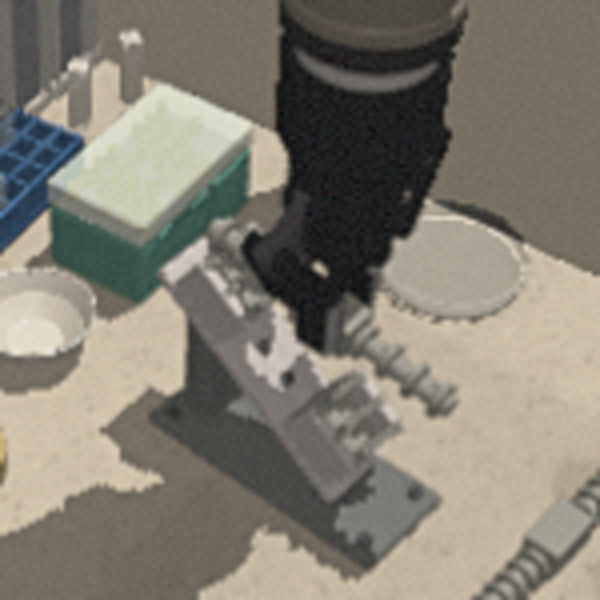

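Emit:
{"name": "step_arm", "arguments": {"steps": [-1, -1, 0, 3, 0, -1, -1, 0, 3, 0, -1, -1.1, 0, 3, 0, -1, -1.2, 0, 3, 0, -1, -1.3, 0, 3, 0, -1, -1.4, 0, 3, 0, -1, -1.5, 0, 3, 0, -1, -1, 0, 2, 0, -1, 0, 0, 0, 0]}}

```text
time: 9.05
eef_pos: [0.6116, -0.1256, 0.0893]
ee_rot: [-0.197, -3.132, 0.001]
ft_force: [-4.7, -1.7, 1.0]
width: 0.248
grip_force: 26.1
```

```bash
cat >> h.py <<'E'
def uvw(seat,psi):
    from rig import telemetry
    p=telemetry.get_obs()["eef_pos"]+[0,0,.0082]-seat; c,s=np.cos(np.radians(psi)),np.sin(np.radians(psi))
    u,v,w=np.array([p[0]*c+p[1]*s,-p[0]*s+p[1]*c,p[2]])*1000
    print("u,v,z",round(u,1),round(v,1),round(w,1),"s,n",round(.819*u+.574*w,1),round(.819*w-.574*u,1))
E
python3 - <<'E'
from h import *
goal(.6215,-.1255,.0818,82.7);uvw([.6215,-.1255,.09],-7.3)
E
```

```text
eef [ 0.6116 -0.1256  0.0893] yang 82.79 tilt [-0.003 -0.    -1.   ] shift now [-9.8  1.4  7.5]  turn about tool z 0.002 or -3.140 q7 1.85 F [-4.7 -1.7  1. ] w 0.248 t 9.05
u,v,z -9.8 -1.4 7.5 s,n -3.7 11.8
```

Emit:
{"name": "step_arm", "arguments": {"steps": [-1, 0, 0.7, 1.5, 0, -1, 0, 0.7, 1.5, 0, -1, -0.5, 0, 1.5, 0, -1, 0, 0, 0, 0]}}

```text
time: 9.55
eef_pos: [0.6129, -0.1254, 0.0854]
ee_rot: [-0.199, -3.134, 0.002]
ft_force: [-3.3, -3.9, 1.2]
width: 0.251
grip_force: 27.1
```

Run:
```python
from h import *
goal(.6215,-.1255,.0818,82.7);uvw([.6215,-.1255,.09],-7.3)
t=optics.grab_frame("scene");cv2.imwrite("pics/s3.png",t)
cv2.imwrite("pics/b3.png",cv2.resize(t[85:205,225:345],None,fx=5,fy=5,interpolation=cv2.INTER_CUBIC))
```

```text
eef [ 0.6129 -0.1254  0.0854] yang 82.73 tilt [-0.001 -0.001 -1.   ] shift now [-8.5  1.   3.6]  turn about tool z 0.000 or -3.141 q7 1.85 F [-3.3 -3.9  1.2] w 0.251 t 9.55
u,v,z -8.5 -1.0 3.6 s,n -4.9 7.8
```

View pics/b3.png

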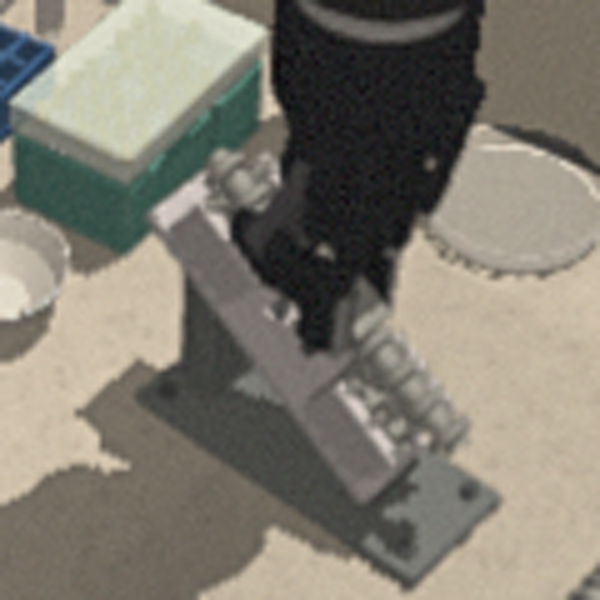

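Emit:
{"name": "step_arm", "arguments": {"steps": [-1, 0, -1, -2, 0, -1, -3.5, 0, -1.6, 0, -1, -0.8, 0, 1.2, 0, -1, -0.8, 0, 1.2, 0, -1, 0, 0, 0, 0]}}

```text
time: 10.22
eef_pos: [0.6156, -0.1252, 0.0856]
ee_rot: [-0.196, -3.129, -0.001]
ft_force: [-8.1, -2.1, -0.3]
width: 0.252
grip_force: 26.7
```

Emit:
{"name": "step_arm", "arguments": {"steps": [-1, -0.8, 0, 1.2, 0, -1, 0, 0, 0, 0]}}

```text
time: 10.48
eef_pos: [0.6163, -0.1253, 0.0844]
ee_rot: [-0.196, -3.129, -0.001]
ft_force: [-9.1, -1.0, -0.3]
width: 0.252
grip_force: 27.0
```

Emit:
{"name": "step_arm", "arguments": {"steps": [-1, -0.8, 0, 1.2, 0, -1, 0, 0, 0, 0]}}

```text
time: 10.72
eef_pos: [0.6169, -0.1255, 0.0831]
ee_rot: [-0.196, -3.128, -0.001]
ft_force: [-9.1, -1.8, 0.8]
width: 0.25
grip_force: 27.2
```

Run:
```python
from h import *
goal(.6215,-.1255,.0818,82.7);uvw([.6215,-.1255,.09],-7.3)
```

```text
eef [ 0.6169 -0.1255  0.0831] yang 82.82 tilt [-0.007  0.001 -1.   ] shift now [-4.5  0.5  1.3]  turn about tool z 0.002 or -3.139 q7 1.85 F [-9.1 -1.8  0.8] w 0.25 t 10.72
u,v,z -4.5 -0.5 1.3 s,n -3.0 3.7
```

Emit:
{"name": "step_arm", "arguments": {"steps": [-1, 3.5, 0, 0, 0, -1, 0, 0, 0, 0]}}

```text
time: 10.98
eef_pos: [0.6163, -0.1245, 0.0841]
ee_rot: [-0.195, -3.134, -0.001]
ft_force: [-2.8, -1.7, -2.6]
width: 0.251
grip_force: 26.7
```

Emit:
{"name": "step_arm", "arguments": {"steps": [-1, -0.8, 0, 1.2, 0, -1, 0, 0, 0, 0]}}

```text
time: 11.22
eef_pos: [0.6168, -0.1248, 0.0831]
ee_rot: [-0.195, -3.133, -0.001]
ft_force: [-5.4, -0.7, 0.1]
width: 0.248
grip_force: 27.2
```

Run:
```python
from h import *
goal(.6215,-.1255,.0818,82.7);uvw([.6215,-.1255,.09],-7.3)
```

```text
eef [ 0.6168 -0.1248  0.0831] yang 82.87 tilt [-0.002  0.001 -1.   ] shift now [-4.8 -0.1  1.3]  turn about tool z 0.003 or -3.139 q7 1.85 F [-5.4 -0.7  0.1] w 0.248 t 11.22
u,v,z -4.8 0.1 1.3 s,n -3.1 3.8
```

Emit:
{"name": "step_arm", "arguments": {"steps": [-1, 1.5, 0, 1, 0, -1, 0, 0, 0, 0]}}

```text
time: 11.48
eef_pos: [0.6168, -0.125, 0.0827]
ee_rot: [0.196, 3.134, -0.0]
ft_force: [-3.1, -0.8, -0.1]
width: 0.253
grip_force: 27.3
```

Emit:
{"name": "step_arm", "arguments": {"steps": [-1, 0, 0, 1.5, 0, -1, 0, 0, 0, 0]}}

```text
time: 11.72
eef_pos: [0.617, -0.1255, 0.0814]
ee_rot: [0.196, 3.133, -0.001]
ft_force: [-0.5, -1.4, 1.8]
width: 0.251
grip_force: 27.6
```

Run:
```python
from h import *
goal(.6215,-.1255,.0818,82.7);uvw([.6215,-.1255,.09],-7.3)
t=optics.grab_frame("scene");cv2.imwrite("pics/s4.png",t)
cv2.imwrite("pics/b4.png",cv2.resize(t[100:200,235:335],None,fx=6,fy=6,interpolation=cv2.INTER_CUBIC))
```

```text
eef [ 0.617  -0.1255  0.0814] yang 82.83 tilt [ 0.002 -0.001 -1.   ] shift now [-4.5  0.6 -0.4]  turn about tool z 0.002 or -3.139 q7 1.85 F [-0.5 -1.4  1.8] w 0.251 t 11.72
u,v,z -4.5 -0.6 -0.4 s,n -3.9 2.2
```

View pics/b4.png

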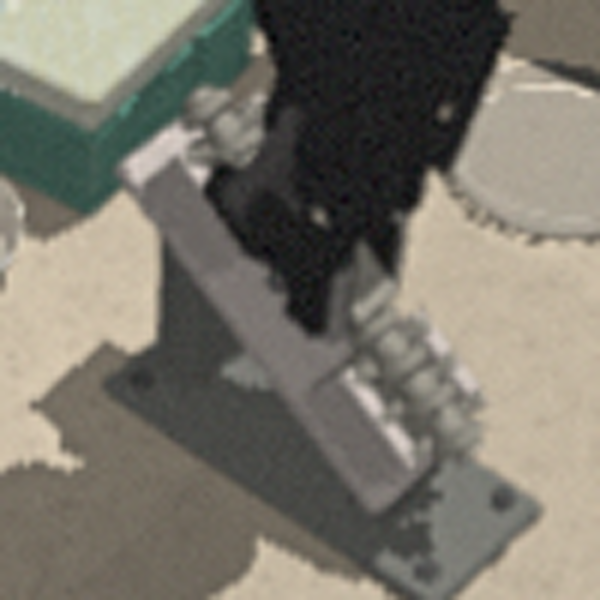

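Emit:
{"name": "step_arm", "arguments": {"steps": [-1, -0.5, -0.5, 1, 0, -1, 0, 0, 0, 0]}}

```text
time: 12.02
eef_pos: [0.617, -0.126, 0.0801]
ee_rot: [0.196, 3.134, -0.001]
ft_force: [-0.3, -2.9, 3.5]
width: 0.257
grip_force: 27.8
```

Emit:
{"name": "step_arm", "arguments": {"steps": [-1, -0.5, 0, 1, 0, -1, 0, 0, 0, 0]}}

```text
time: 12.28
eef_pos: [0.6171, -0.1263, 0.0791]
ee_rot: [0.197, 3.135, -0.001]
ft_force: [-1.8, -3.1, 4.9]
width: 0.249
grip_force: 28.1
```

Run:
```python
from h import *
goal(.6215,-.1255,.0818,82.7);uvw([.6215,-.1255,.09],-7.3)
S=np.array([.6215,-.1255,.09]);c,s=np.cos(np.radians(-7.3)),np.sin(np.radians(-7.3));k,l=.819,.574
ax=np.array([k*c,k*s,l])
for e in(-.077,0,.077):
  for n in(0,.006):print(e,n,proj("scene",S+ax*e+n*np.array([-l*c,-l*s,k])),((proj("scene",S+ax*e+n*np.array([-l*c,-l*s,k]))-[235,100])*6+2.5).round())
```

```text
eef [ 0.6171 -0.1263  0.0791] yang 82.82 tilt [ 0.    -0.001 -1.   ] shift now [-4.3  1.4 -2.7]  turn about tool z 0.002 or -3.140 q7 1.86 F [-1.8 -3.1  4.9] w 0.249 t 12.28
u,v,z -4.3 -1.4 -2.7 s,n -5.0 0.2
-0.077 0 [[312.66550217 175.91553654]] [[468. 458.]]
-0.077 0.006 [[314.26758809 175.20274887]] [[478. 454.]]
0 0 [[290.18770554 145.86301609]] [[334. 278.]]
0 0.006 [[291.6858701  144.98488874]] [[343. 272.]]
0.077 0 [[267.29255493 115.40125062]] [[196.  95.]]
0.077 0.006 [[268.67959063 114.35434608]] [[205.  89.]]
```

Emit:
{"name": "step_arm", "arguments": {"steps": [0, 0, 0, 0, 0, 0.5, 0, 0, 0, 0, 1, 0, 0, 0, 0, 1, 0, 0, 0, 0, 1, 0, 0, -20, 0, 1, 0, 0, -40, 0, 1, 0, 0, -50, 0, 1, 0, 0, -30, 0, 1, 50, 0, 0, 0, 1, 50, 0, 0, 0, 1, 50, 0, 0, 0]}}

```text
time: 13.65
eef_pos: [0.467, -0.1071, 0.22]
ee_rot: [0.197, 3.134, 0.001]
ft_force: [1.2, -0.3, 0.8]
width: 1.006
grip_force: 0.0
```

Emit:
{"name": "step_arm", "arguments": {"steps": [1, 0, 0, 0, 0.18, 1, 0, 0, 0, 0.18, 1, 0, 0, 0, 0.18, 1, 0, 0, 0, 0.18, 1, 0, 0, 0, 0.18, 1, 0, 0, 0, 0.18, 1, 0, 0, 0, 0.18, 1, 0, 0, 0, 0.18, 1, 0, 0, 0, 0.14, 1, 0, 0, 0, 0]}}

```text
time: 14.9
eef_pos: [0.4684, -0.1071, 0.2198]
ee_rot: [2.364, 2.069, 0.002]
ft_force: [-0.8, -0.2, -1.3]
width: 1.0
grip_force: 0.0
```

Run:
```python
from h import *
goal(.4745,-.1497,.1,-7.8)
z=lambda im,x,y,w,h,k:cv2.resize(im[y:y+h,x:x+w],None,fx=k,fy=k,interpolation=cv2.INTER_CUBIC)
t=optics.grab_frame("top");s=optics.grab_frame("scene")
cv2.imwrite("pics/t5.png",t);cv2.imwrite("pics/s5.png",s)
cv2.imwrite("pics/b5.png",np.hstack([z(t,280,145,70,110,5.4),z(s,240,100,70,110,5.4)]))
```

```text
eef [ 0.4684 -0.1071  0.2198] yang -7.62 tilt [ 0.001  0.001 -1.   ] shift now [-41.5  11.5 119.8]  turn about tool z 0.003 or -3.138 q7 0.18 F [-0.8 -0.2 -1.3] w 1.0 t 14.9
```

View pics/b5.png

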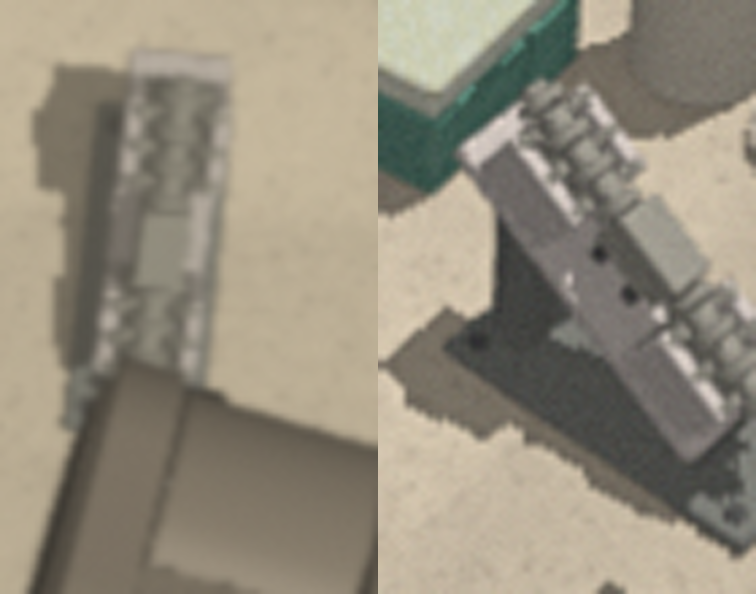

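Run:
```python
from h import *
np.set_printoptions(precision=4,suppress=True)
T=lambda p:np.array(p)/5.4+[280,145]-.4
S=lambda p:(np.array(p)-[378,0])/5.4+[240,100]-.4
# block top face corners: far-left, far-right, near-right, near-left, then upper tip top
t=T([(143,213),(190,215),(184,287),(138,285)]); s=S([(617,222),(651,198),(709,272),(676,303)])
X,e=tri(s,t);print(X,e);print(X.mean(0))
c,q=np.cos(np.radians(-7.3)),np.sin(np.radians(-7.3))
st=np.array([.6215,-.1255,.09]);k,l=.819,.574
for n in(11,17):
  print(n,[ (proj("top",p)[0].round(1),proj("scene",p)[0].round(1)) for p in [st+np.array([-l*c,-l*q,k])*n/1000]],t.mean(0).round(1),s.mean(0).round(1))
```

```text
[[ 0.6316 -0.1166  0.106 ]
 [ 0.63   -0.1372  0.1031]
 [ 0.6016 -0.1354  0.0816]
 [ 0.6036 -0.1153  0.0807]] [0.2476 0.0751 0.1603 0.0246]
[ 0.6167 -0.1261  0.0928]
11 [(array([309.5, 191.2]), array([292.9, 144.2]))] [309.9 190.9] [292.4 145.7]
17 [(array([309.5, 192.4]), array([294.5, 143.4]))] [309.9 190.9] [292.4 145.7]
```

Emit:
{"name": "step_arm", "arguments": {"steps": [1, -41, 11, 0, 0, 1, 0, 0, 60, 0, 1, 0, 0, 60, 0, 1, 0, 0, 50, 0, 1, 0, 0, 35, 0, 1, 0, 0, 12, 0, 1, 0, 0, 0, 0, -1, 0, 0, 0, 0, -1, 0, 0, 0, 0, -1, 0, 0, 0, 0, -1, 0, 0, 0, 0, -1, 0, 0, 0, 0]}}

```text
time: 16.5
eef_pos: [0.4743, -0.1491, 0.0026]
ee_rot: [2.364, 2.068, 0.002]
ft_force: [-1.0, 1.4, 6.4]
width: 0.253
grip_force: 26.1
```

Run:
```python
from h import *
goal(.4745,-.1497,.0025,-7.8)
```

```text
eef [ 0.4743 -0.1491  0.0026] yang -7.66 tilt [ 0.001  0.    -1.   ] shift now [-0.6  0.3  0.1]  turn about tool z 0.002 or -3.139 q7 0.64 F [-1.   1.4  6.4] w 0.253 t 16.5
```

Emit:
{"name": "step_arm", "arguments": {"steps": [-1, 0, 0, -50, 0, -1, 0, 0, -50, 0, -1, 0, 0, -50, 0, -1, 0, 0, -50, -0.18, -1, 0, 0, -40, -0.18, -1, 0, 0, 0, -0.18, -1, 0, 0, 0, -0.18, -1, 0, 0, 0, -0.18, -1, 0, 0, 0, -0.18, -1, 0, 0, 0, -0.18, -1, 0, 0, 0, -0.18, -1, 0, 0, 0, -0.148]}}

```text
time: 18.0
eef_pos: [0.4728, -0.149, 0.2414]
ee_rot: [-0.175, -3.135, -0.0]
ft_force: [0.3, -0.1, -3.0]
width: 0.257
grip_force: 25.8
```

Run:
```python
from h import *
goal(.6229,.1193,.2,83.3)
```

```text
eef [ 0.4728 -0.149   0.2414] yang 83.59 tilt [-0.001  0.    -1.   ] shift now [-119.3  283.4   41.3]  turn about tool z 0.005 or -3.136 q7 1.77 F [ 0.3 -0.1 -3. ] w 0.257 t 18.0
```

Emit:
{"name": "step_arm", "arguments": {"steps": [-1, -20, 47, 0, 0, -1, -20, 47, 0, 0, -1, -20, 47, 0, 0, -1, -20, 47, 0, 0, -1, -20, 47, 0, 0, -1, -19, 48, 0, 0.005, -1, 0, 0, 20, 0, -1, 0, 0, 20, 0, -1, 0, 0, 0, 0]}}

```text
time: 19.12
eef_pos: [0.6229, 0.1179, 0.1998]
ee_rot: [-0.191, -3.131, 0.003]
ft_force: [-0.2, -0.5, -2.5]
width: 0.253
grip_force: 25.8
```

Run:
```python
from h import *
goal(.6229,.1193,.132,83.3);uvw([.6385,.1189,.09],-6.7)
```

```text
eef [0.6229 0.1179 0.1998] yang 83.03 tilt [-0.005 -0.002 -1.   ] shift now [-0.1  1.5 67.8]  turn about tool z -0.005 or 3.137 q7 1.37 F [-0.2 -0.5 -2.5] w 0.253 t 19.12
u,v,z -15.3 -2.8 118.0 s,n 55.1 105.4
```

Lower and tilt against the upper comb.

Emit:
{"name": "step_arm", "arguments": {"steps": [-1, 0, 1, 40, -0.005, -1, 0, 0, 26, 0, -1, 0, 0, 3, 0, -1, 0, 0, 3, 0, -1, 0, 0, 3, 0, -1, -0.2, 0, 3, 0, -1, -0.2, 0, 3, 0, -1, -0.3, 0, 3, 0, -1, -0.4, 0, 3, 0, -1, 0, 0, 0, 0]}}

```text
time: 20.38
eef_pos: [0.6262, 0.1188, 0.1149]
ee_rot: [0.184, 3.136, -0.0]
ft_force: [-0.5, -0.1, 0.4]
width: 0.249
grip_force: 26.3
```

Emit:
{"name": "step_arm", "arguments": {"steps": [-1, -0.5, 0, 3, 0, -1, -0.5, 0, 3, 0, -1, -0.6, 0, 3, 0, -1, -0.6, 0, 3, 0, -1, 0, 0, 0, 0]}}

```text
time: 21.0
eef_pos: [0.6271, 0.1183, 0.102]
ee_rot: [-0.184, -3.134, 0.001]
ft_force: [-5.0, -1.4, -0.1]
width: 0.252
grip_force: 26.6
```

Run:
```python
from h import *
goal(.6229,.1193,.132,83.3);uvw([.6385,.1189,.09],-6.7)
```

```text
eef [0.6271 0.1183 0.102 ] yang 83.28 tilt [-0.003 -0.001 -1.   ] shift now [  4.3   0.5 -30. ]  turn about tool z -0.000 or 3.141 q7 1.43 F [-5.  -1.4 -0.1] w 0.252 t 21.0
u,v,z -11.3 -2.0 20.2 s,n 2.4 23.0
```

Emit:
{"name": "step_arm", "arguments": {"steps": [-1, 0, 0, 3, 0, -1, 0, 0, 3, 0, -1, 0, 0, 3, 0, -1, 0, 0, 3, 0, -1, 0, 0, 0, 0]}}

```text
time: 21.62
eef_pos: [0.6289, 0.1182, 0.0909]
ee_rot: [0.184, 3.135, -0.001]
ft_force: [-1.4, -3.7, 1.3]
width: 0.257
grip_force: 27.5
```

Emit:
{"name": "step_arm", "arguments": {"steps": [-1, 0, 0, 1.5, 0, -1, 0, 0, 1.5, 0, -1, 0, 0, 0, 0]}}

```text
time: 22.0
eef_pos: [0.6287, 0.1184, 0.0881]
ee_rot: [0.184, 3.135, -0.0]
ft_force: [-0.3, -3.9, 2.4]
width: 0.249
grip_force: 28.1
```

Run:
```python
from h import *
goal(.6229,.1193,.132,83.3);uvw([.6385,.1189,.09],-6.7)
cv2.imwrite("pics/s6.png",optics.grab_frame("scene"))
```

```text
eef [0.6287 0.1184 0.0881] yang 83.28 tilt [ 0.001 -0.    -1.   ] shift now [  5.9   0.2 -43.9]  turn about tool z -0.000 or 3.141 q7 1.43 F [-0.3 -3.9  2.4] w 0.249 t 22.0
u,v,z -9.6 -1.7 6.3 s,n -4.3 10.7
```

Emit:
{"name": "step_arm", "arguments": {"steps": [-1, 0, -0.8, 1.2, 0, -1, 0, 0, 1.2, 0, -1, 0, 0, 0, 0]}}

```text
time: 22.42
eef_pos: [0.6278, 0.1181, 0.0853]
ee_rot: [-0.183, -3.136, -0.0]
ft_force: [-1.0, -4.0, 1.9]
width: 0.253
grip_force: 28.1
```

Emit:
{"name": "step_arm", "arguments": {"steps": [-1, -0.4, 0, 1.2, 0, -1, 0, 0, 0, 0]}}

```text
time: 22.68
eef_pos: [0.6282, 0.118, 0.084]
ee_rot: [-0.183, -3.136, -0.0]
ft_force: [-0.6, -3.4, 0.5]
width: 0.247
grip_force: 28.1
```

Run:
```python
from h import *
goal(.6229,.1193,.132,83.3);uvw([.6385,.1189,.09],-6.7)
cv2.imwrite("pics/s7.png",optics.grab_frame("scene"))
S=np.array([.6385,.1189,.09]);c,s=np.cos(np.radians(-6.7)),np.sin(np.radians(-6.7))
print(proj("scene",[S+np.array([.819*c,.819*s,.574])*e for e in(-.077,0,.077)]))
```

```text
eef [0.6282 0.118  0.084 ] yang 83.32 tilt [-0.001  0.    -1.   ] shift now [  5.4   0.6 -48. ]  turn about tool z 0.000 or -3.141 q7 1.44 F [-0.6 -3.4  0.5] w 0.247 t 22.68
u,v,z -10.1 -2.0 2.2 s,n -7.0 7.6
[[236.5586322  256.53854892]
 [209.76018713 223.19648954]
 [182.5213547  189.09499258]]
```

Emit:
{"name": "step_arm", "arguments": {"steps": [-1, -1, 0, 0.5, 0, -1, -0.9, 0, 1, 0, -1, 0, 0, 0, 0]}}

```text
time: 23.1
eef_pos: [0.6292, 0.1178, 0.0821]
ee_rot: [-0.183, -3.134, 0.0]
ft_force: [-4.4, -3.2, 0.0]
width: 0.256
grip_force: 28.1
```

Emit:
{"name": "step_arm", "arguments": {"steps": [-1, -0.9, 0, 1.2, 0, -1, 0, 0, 0, 0]}}

```text
time: 23.35
eef_pos: [0.6298, 0.1177, 0.0807]
ee_rot: [-0.183, -3.133, 0.0]
ft_force: [-3.8, -2.9, 0.5]
width: 0.249
grip_force: 28.2
```

Run:
```python
from h import *
goal(.6229,.1193,.132,83.3);uvw([.6385,.1189,.09],-6.7)
```

```text
eef [0.6298 0.1177 0.0807] yang 83.32 tilt [-0.003 -0.    -1.   ] shift now [  7.2   0.7 -51.2]  turn about tool z 0.000 or -3.141 q7 1.44 F [-3.8 -2.9  0.5] w 0.249 t 23.35
u,v,z -8.5 -2.2 -1.1 s,n -7.5 4.0
```

Emit:
{"name": "step_arm", "arguments": {"steps": [-1, 0.5, 0, 1.2, 0, -1, 0, 0, 0, 0]}}

```text
time: 23.6
eef_pos: [0.6301, 0.1177, 0.08]
ee_rot: [-0.183, -3.135, 0.0]
ft_force: [-4.9, -2.5, 0.7]
width: 0.25
grip_force: 28.3
```

Emit:
{"name": "step_arm", "arguments": {"steps": [-1, -0.3, 0, 1.2, 0, -1, 0, 0, 0, 0]}}

```text
time: 23.85
eef_pos: [0.6306, 0.1176, 0.0789]
ee_rot: [-0.183, -3.135, 0.0]
ft_force: [-4.1, -2.6, 1.1]
width: 0.248
grip_force: 28.5
```

Emit:
{"name": "step_arm", "arguments": {"steps": [-1, -0.4, 0, 1, 0, -1, 0, 0, 0, 0]}}

```text
time: 24.1
eef_pos: [0.631, 0.1175, 0.078]
ee_rot: [-0.183, -3.135, 0.0]
ft_force: [-4.1, -2.7, 1.4]
width: 0.252
grip_force: 28.7
```

Run:
```python
from h import *
goal(.6229,.1193,.132,83.3);uvw([.6385,.1189,.09],-6.7)
```

```text
eef [0.631  0.1175 0.078 ] yang 83.31 tilt [-0.001 -0.    -1.   ] shift now [  8.3   0.8 -54. ]  turn about tool z 0.000 or -3.141 q7 1.44 F [-4.1 -2.7  1.4] w 0.252 t 24.1
u,v,z -7.3 -2.2 -3.8 s,n -8.1 1.1
```

Emit:
{"name": "step_arm", "arguments": {"steps": [-1, 0.3, 0, 1, 0, -1, 0, 0, 0, 0]}}

```text
time: 24.35
eef_pos: [0.6312, 0.1175, 0.0776]
ee_rot: [0.184, 3.136, 0.0]
ft_force: [-4.3, -3.3, 3.6]
width: 0.253
grip_force: 29.2
```

Emit:
{"name": "step_arm", "arguments": {"steps": [-1, 0, 0, 1, 0, -1, 0, 0, 0, 0]}}

```text
time: 24.6
eef_pos: [0.6313, 0.1175, 0.0774]
ee_rot: [0.184, 3.136, 0.001]
ft_force: [-8.0, -3.3, 11.4]
width: 0.251
grip_force: 30.1
```

Run:
```python
from h import *
goal(.6229,.1193,.132,83.3);uvw([.6385,.1189,.09],-6.7)
im=optics.grab_frame("scene");cv2.imwrite("pics/s8.png",im)
b=cv2.imread("pics/scene0.png")
d=cv2.absdiff(cv2.GaussianBlur(im,(3,3),0),cv2.GaussianBlur(b,(3,3),0)).max(2)
for y in range(176,272,4): print(y,"".join("#" if v>60 else "+" if v>30 else "." for v in d[y,165:265]))
```

```text
eef [0.6313 0.1175 0.0774] yang 83.3 tilt [ 0.     0.001 -1.   ] shift now [  8.5   0.8 -54.6]  turn about tool z -0.000 or 3.142 q7 1.44 F [-8.  -3.3 11.4] w 0.251 t 24.6
u,v,z -7.0 -2.2 -4.4 s,n -8.3 0.4
176 ...................+##############################++#######################+........................
180 ....................+##########################++############################+......................
184 .....................#######################################################+.......................
188 .....................+#####################################################.........................
192 .................+#+++###################################################+..........................
196 ....................++...#####+################################...######............................
200 ........................+#############################################+.............................
204 .......................+###+++++#####################################...............................
208 ......................++++#######+++##############
[... 925 characters left out ...]
..........................++....++#++++...............................
248 ...................................................................+................................
252 .......................................................................+............................
256 ############++....++##+++...........................................++..............................
260 ##############################++............................+.......................................
264 #################################+............................++....................................
268 ###################################+.....................+++++++++++................................
```

Emit:
{"name": "step_arm", "arguments": {"steps": [0, 0, 0, 0, 0, 0.5, 0, 0, 0, 0, 1, 0, 0, 0, 0, 1, 0, 0, 0, 0, 1, 0, 0, -20, 0, 1, 0, 0, -40, 0, 1, 0, 0, -50, 0, 1, 0, 0, -40, 0, 1, 50, 0, 0, 0, 1, 50, 0, 0, 0, 1, 50, -30, 0, 0, 1, 20, -50, 0, 0]}}

```text
time: 26.15
eef_pos: [0.451, 0.0587, 0.2271]
ee_rot: [0.176, 3.136, 0.003]
ft_force: [1.0, -1.5, 0.4]
width: 1.002
grip_force: 0.0
```

Emit:
{"name": "step_arm", "arguments": {"steps": [1, 0, -50, 0, 0, 1, 0, -50, 0, 0, 1, 0, -50, 0, 0, 1, 0, -50, 0, 0, 1, 0, 0, 0, 0]}}

```text
time: 26.78
eef_pos: [0.429, -0.1447, 0.2276]
ee_rot: [0.196, 3.133, -0.0]
ft_force: [-0.0, 0.4, 0.4]
width: 1.0
grip_force: 0.0
```

Run:
```python
from h import *
np.set_printoptions(precision=4,suppress=True)
goal(.6229,.1193,.132,83.3)
t=optics.grab_frame("top");s=optics.grab_frame("scene");cv2.imwrite("pics/t9.png",t);cv2.imwrite("pics/s9.png",s)
# ascii of grey level along each stud's predicted axis (n = 10 mm line): profile along s, both gauges, both views
def prof(im,n,S,psi,nn,v=0):
    c,q=np.cos(np.radians(psi)),np.sin(np.radians(psi));ss=np.arange(-90,91,2)/1000
    P=[S+np.array([.819*c,.819*q,.574])*e+np.array([-.574*c,-.574*q,.819])*nn+np.array([-q,c,0])*v for e in ss]
    p=proj(n,P).astype(np.float32);g=cv2.GaussianBlur(cv2.cvtColor(im,cv2.COLOR_BGR2GRAY),(0,0),.5)
    return cv2.remap(g,p[None,:,0],p[None,:,1],cv2.INTER_LINEAR)[0]
for nm,S,psi in(("coarse",np.array([.6215,-.1255,.09]),-7.3),("fine",np.array([.6385,.1189,.09]),-6.7)):
    for n,im in(("top",t),("scene",s)):
        print(nm,n,*prof(im,n,S,psi,.006))
```

```text
eef [ 0.429  -0.1447  0.2276] yang 82.86 tilt [ 0.002 -0.    -1.   ] shift now [-159.3  286.1   95.9]  turn about tool z -0.008 or 3.134 q7 1.74 F [-0.   0.4  0.4] w 1.0 t 26.77
coarse top 121 121 122 122 123 125 128 129 129 129 128 129 131 133 133 132 130 129 127 128 131 132 133 132 131 129 128 128 131 133 134 133 132 128 125 124 132 136 138 139 139 139 139 139 140 140 140 140 140 140 140 138 133 124 125 127 128 128 130 132 132 130 128 127 127 128 129 130 128 125 124 127 127 127 129 130 131 130 130 130 128 127 127 126 130 141 157 168 170 167 166
coarse scene 116 128 135 144 159 168 163 139 120 132 136 134 142 149 149 140 129 135 136 134 140 149 153 142 129 132 139 134 139 148 147 127 112 126 130 112 124 146 152 153 155 153 152 152 153 154 154 154 155 155 154 155 154 142 119 128 138 139 145 149 153 144 129 132 142 143 148 151 151 132 112 128 138 136 146 153 149 126 101 122 140 137 135 118 83 73 72 74 73 79 100
fine top 119 120 120 121 122 125 127 128 126 129 132 132 129 129 130 132 131 129 126 128 131 131 128 127 127 127 125 125 125 126 129 129 125 122 123 132 137 139 140 140 140 140 140 140 139 139 139 139 139 139 138 133 125 124 125 126 124 122 121 121 124 123 121 119 118 121 122 123 125 126 125 123 120 118 117 121 121 121 121 123 123 120 120 126 138 157 167 170 171 169 168
fine scene 121 122 119 121 121 118 120 135 133 137 149 145 139 137 143 148 126 132 138 145 147 130 131 140 145 132 114 131 140 143 145 129 132 136 116 119 145 153 152 153 153 155 153 154 154 154 154 154 154 154 154 153 150 131 115 134 141 139 123 108 131 141 143 138 116 127 140 139 145 130 127 139 143 135 110 122 140 137 138 121 120 132 145 177 185 183 189 192 190 189 189
```

Run:
```python
from h import *
np.set_printoptions(precision=4,suppress=True)
t=cv2.imread("pics/t9.png");s=cv2.imread("pics/s9.png")
for nm,S,psi in(("coarse",np.array([.6215,-.1255,.09]),-7.3),("fine",np.array([.6385,.1189,.09]),-6.7)):
    c,q=np.cos(np.radians(psi)),np.sin(np.radians(psi));X=S+np.array([-.574*c,-.574*q,.819])*.011
    out=[]
    for n,im in(("scene",s),("top",t)):
        p=proj(n,X)[0];x,y=p.round().astype(int);ref=np.median(im[y-1:y+2,x-1:x+2].reshape(-1,3),0)
        lab=np.abs(im.astype(int)-ref).max(2)<9; m=np.zeros(lab.shape,np.uint8);m[y-14:y+15,x-14:x+15]=lab[y-14:y+15,x-14:x+15]
        m=cv2.morphologyEx(m,cv2.MORPH_OPEN,np.ones((3,3),np.uint8))
        k,l,st,ce=cv2.connectedComponentsWithStats(m,connectivity=4);i=l[y,x]
        r=cv2.minAreaRect(np.argwhere(l==i)[:,::-1].astype(np.float32))
        print(nm,n,"pred",p.round(1),"ref",ref,"cent",ce[i].round(2),"area",st[i,4],np.round(r[0],1),np.round(r[1],1),round(r[2],1));out.append(ce[i])
    print(tri(*out),"expected",X)
```

```text
coarse scene pred [292.9 144.2] ref [140. 153. 157.] cent [292.84 144.05] area 112 [292.8 144.1] [16.   7.2] 53.1
coarse top pred [309.5 191.2] ref [125. 140. 144.] cent [310.03 191.  ] area 102 [310. 191.] [12.  8.] 90.0
(array([[ 0.616 , -0.1259,  0.0981]]), array([0.0713])) expected [ 0.6152 -0.1247  0.099 ]
fine scene pred [212.  222.2] ref [142. 153. 156.] cent [212.99 222.31] area 177 [212.9 222. ] [19. 10.] 50.7
fine top pred [204.2 186.6] ref [125. 140. 144.] cent [204.68 186.88] area 99 [204.5 187. ] [12.  7.] 90.0
(array([[0.6314, 0.1185, 0.0981]]), array([0.1079])) expected [0.6322 0.1196 0.099 ]
```

```bash
python3 -c "
from rig import order;print(order.hand_in())"
```

```text
the job is handed in; nothing more can be done
None
```

Both studs are released in their matching gauges, coarse in the wide-toothed one and fine in the close-toothed one, and the job is handed in. Two-view measurement puts each block's top face at 98 mm, against 99 mm for fully seated. I kept clear of the pen, stopper and tape, but did not re-measure them afterwards.

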